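# Lock the trimmer spindle for a disc change

## Robot

A 6-joint arm with a two-finger parallel gripper is mounted at the origin on a cart in front of the work surface, level with it; the furniture and walls round the work are solid. World frame = base frame: x ahead of the robot, y to its left, z up, the work surface at z = 0. Lengths are in m, angles in rad, forces in N, time in s.
With the tool pointing down it reaches from about 0.375 to 0.9 m from the base axis. Payload 3.1 kg.
Tool frame: the origin (TCP) lies at the very end of the fingers, on their centre line; the grasp point (between the pads) lies 19 mm behind it (manip.tcp_to_grasp is the distance from the TCP to the grasp point, in m); z points along the fingers, y is the line along which they close (so a half turn about z gives the same grasp; the last joint's range is limited). The gripper opens to 85 mm and grips with 20 to 120 N. Pads are 22 mm wide; open, the fingers measure 114 mm over their backs; the gripper's body (76 mm by 85 mm) begins 54 mm behind the grasp point. The pads swing forward as they close: fully open they stand 13 mm farther back than shut.
Start: joints at [1.091, 0.527, 1.433, -0, 1.181, -0.178], TCP at [0.186, 0.597, 0.231] pointing down, gripper open.
Joint ranges: [-3.08, 3.08], [-0.75, 2.2], [0.22, 2.44], [-1.43, 4.57], [0, 2.65], [-2.85, 2.85]. Speed limits (rad/s): [2.79, 2.79, 3.14, 3.14, 3.14, 3.14].

## Interface

Orientations are given as a unit quaternion [x, y, z, w].
In Python, from station import manip gives the robot as it stands. The module is installed in compiled form; this text tells all that it offers.
- The arm moves only by the tool step_arm, never from a script. Its argument "commands" is one flat list of numbers, 6 for each row, row after row: the shift along the tool's x, y, z in m, then the turn, a rotation vector about the tool's x, y, z in degrees. A call has exactly 10 rows; each row is the pose to reach, as a shift and turn from the pose commanded when the call began, along the tool's axes at that moment; what a row does not reach only later rows make up. A row lasts 1/10 s, in which the tool goes at most 50 mm and 8.59 degrees, less where a joint would pass 70% of its speed; a pose out of reach is approached as far as the arm can. A call with a gripper value outside its range is refused whole. "jaw" is the opening in per cent of the stroke, from 0 (shut) to 100 (fully open), set as the call begins (left out, the last holds). The fingers move at their own pace and stop on an object; "grip_force" is the grip in N (left out, the last holds). Time passes only in rows, so rows that repeat a pose let the fingers close, or fill a call up. It gives the time, the measured TCP pose, the force, the opening and the grip force at its end, in the units of the state.
- manip.sense(): the state, without advancing time (a new reading comes with each control period).
- manip.snapshot(name): name is "side" or "top" or "wrist"; returns a dict with "pixels" (384x512x3 uint8, blue, green, red), "fx", "fy", "cx", "cy" (pixels), "R" (3x3) and "t" (3): a world point X has camera coordinates R X + t; the wrist camera has in their place "mount" (4x4, takes a point from camera to tool coordinates, whose origin is the TCP and whose axes are the flange's). Camera axes: x right, y down, z forward; pixel columns grow to the right and rows downward; lengths in m; the calibration is good to about 2 mm. A picture is of the moment at which its call begins: read the wrist's pose just before it. There is no depth.
- manip.sign_off(): hands the job in; it is judged then, once.
The state is a dict: "t": time; "q": joint angles; "qd": joint speeds; "tau": joint torques, N m; "tcp_pos": TCP position; "tool_rot": TCP orientation; "force": force on the tool from outside, world axes, zero at the start; "ft_torque": the same for the moment, N m; "finger_gap": opening from 0.0 (shut) to 1.0 (fully open); "gripper_force": force on a finger pad.
Only numpy, scipy, OpenCV 4.12 (cv2) and the standard library are available. Lean on these libraries where they do the work, as an engineer would, in place of code of your own. Each camera call takes 0.05 s, during which the arm holds its last target. There are 200 camera calls.

## Task

Lock the model trimmer's spindle so that its grinding disc can be changed: take the red-knobbed lock pin out of the black tool block, stand it in the bore on top of the bearing bridge, and turn the spindle by its knurled flange until the pin finds a cross-hole in the collar below; then press the pin fully home past the spring ball that holds it, so that its shoulder sits flush on the bridge, and let go. Be gentle: never force the pin against the collar or wrench the flange against the pin once it has caught, and leave the hex driver and everything else on the bench where it is.

Things in the scene. Friction and masses are not known exactly. Their poses are not given: they have to be found in the camera images.
- lock_pin: Loose lock pin, 50 to 85 g, 58 mm long, upright in one bore of the tool block, tip 10 mm above the worktop. Steel shank 36 mm long: 9 mm in diameter with a coned tip for its lower 20 mm, 10.5 mm above that; then a shoulder disc 24 mm across, 3.5 mm thick, and a red cylindrical knob 20 mm in diameter, up to 58 mm above the tip. Origin: centre of the tip; z up through the knob.
- spindle_unit: Trimmer spindle unit, bolted down: base plate 100 x 190 x 10 mm, two grey bearing cheeks and a grey bridge 58 (x) by 66 mm (y) over them, upper face 101.5 mm above the worktop. The spindle runs level along this body's y axis, its centre line 60 mm high; on the +y side a belt pulley 54 mm in diameter. Origin: on the worktop under the guide bore; z up.
- guide_bore (a point): Mouth of the guide bore in the bridge's upper face; 11.5 mm wide, 18 mm deep, down to the collar. A pin put in rests on the collar, shoulder some 16 mm above the bridge. Over a hole it drops some 10 mm by its own weight, until its thick part meets a spring ball in the bore (+y side, 9 mm down, stands in 2 mm); the rest needs a push of about 3 to 8 N. Axes as spindle_unit.
- flange_top (a point): Top of the flange's rim, mid-thickness, 108 mm above the worktop, 80 mm from the bore to the unit's -y; does not turn. Flange: disc 96 mm in diameter, knurled rim, 10 mm thick along y, fast on the spindle. Its flat sides can be pinched at the rim from above and drawn along the unit's x; 39 mm free to the nearer cheek, but for a 24 mm shaft. Axes as spindle_unit.
- collar_top (a point): Highest point of the brass collar on the spindle, under the bore, 19.5 mm below the bridge's upper face (this point does not turn). The collar is 44 mm in diameter, seen between the cheeks; two crossed holes give it four mouths 11.5 mm wide, 90 degrees apart. At the start the nearest mouth is at least 14 degrees off, to either side: the angle is not measured. Axes as spindle_unit.
- spindle_axis (a point): Point on the spindle's centre line in the middle of the flange, 48 mm below flange_top. The spindle turns about the unit's y axis, without limit either way, but stiffly: about 0.2 N m, some 4 N along the flange's edge or 5 N if held 8 mm inside it; it stays where it is left. The pin bears on the collar 22 mm from this line, so a catch feels about half as strong at the rim.
- tool_block: Black plastic tool block, 108 x 54 mm at its foot, 30 mm high, fixed. Two bores 10 mm wide and 20 mm deep lie on its x axis, 32 mm either side of its middle: one holds the lock pin, the other the hex driver (either may be on either side). Origin: centre of its underside; x along the two bores.
- hex_driver: Hex driver with a blue plastic handle 24 mm in diameter, standing upright in the other bore of the tool block, its top 94 mm above the worktop. Leave alone. Origin: centre of its lower tip; z up.
- cast_blue: Dental cast on a blue base, 56 x 66 x 42 mm. Leave alone. Origin: centre of its underside.
- cast_white: Dental cast on a white base, 57 x 67 x 40 mm. Leave alone. Origin: centre of its underside.
- measuring_beaker: Clear measuring beaker, 65 x 65 x 88 mm. Leave alone. Origin: centre of its underside.
- wax_jar: Brown jar with white screw lid, 52 x 52 x 48 mm. Leave alone. Origin: centre of its underside.
- pin_box: Blue box of dowel pins with clear lid, 64 x 91 x 24 mm. Leave alone. Origin: centre of its underside.
- brush_small: Small cleaning brush with white handle, 100 mm long, 22 mm high. Leave alone. Origin: centre of the underside.
- catch_pan: Small open steel pan in front of the model trimmer, 72 x 130 x 50 mm. Leave alone. Origin: centre of its underside.
- grinding_disc: Spare grinding disc lying flat, 124 mm in diameter, 6 mm thick. Leave alone. Origin: centre of its underside.

How it is judged:
By the outcome, as a careful person would: the job done as asked, in the order asked, and still so for the second after the job is handed in, with the robot touching nothing.
It also fails if it takes over 72 s, if anything falls off the work surface, if the arm or the gripper's body presses on something with over 40 N, if the wrist force passes 120 N, or if a joint passes its speed limit or range.

## Working session

There is one attempt and no reset: what is moved stays moved. The work goes in short steps, Python scripts to look and compute and a tool call to move; the robot and the scene stay as the last step left them, time stands still between calls to the robot, and variables do not carry over. Pictures are saved under pics/ and viewed, at most 10 in all, crops included, and the job is handed in when it is done.

Besides the shell and the picture viewer there is one more tool, called after ">>>" as name(argument=value, ...), one argument or row to a line, values as JSON. step_arm: Moves the arm, as the interface text tells. Its arguments: {"type":"object","properties":{"commands":{"type":"array","items":{"type":"number"}},"jaw":{"type":"number"},"grip_force":{"type":"number"}},"required":["commands"]}

```bash
mkdir -p pics
cat > h.py <<'E'
import numpy as np, cv2, pickle
from station import manip
from scipy.spatial.transform import Rotation as Ro
def snap(n,f):
    s=manip.sense(); d=manip.snapshot(n)
    if n=="wrist":
        M=np.array(d["mount"]); T=np.eye(4); T[:3,:3]=Ro.from_quat(s["tool_rot"]).as_matrix(); T[:3,3]=s["tcp_pos"]
        C=np.linalg.inv(T@M); d["R"]=C[:3,:3]; d["t"]=C[:3,3]
    cv2.imwrite("pics/"+f+".png",np.array(d["pixels"])); pickle.dump(d,open("pics/"+f+".pkl","wb")); return d
def load(f): return pickle.load(open("pics/"+f+".pkl","rb"))
def ray(d,u,v,z):
    R=np.array(d["R"]);t=np.array(d["t"]); o=-R.T@t; r=R.T@np.array([(u-d["cx"])/d["fx"],(v-d["cy"])/d["fy"],1])
    return o+r*(z-o[2])/r[2]
def proj(d,X):
    p=np.array(d["R"])@np.array(X)+np.array(d["t"]); return np.array([d["fx"]*p[0]/p[2]+d["cx"],d["fy"]*p[1]/p[2]+d["cy"]])
E
python3 - <<'E'
from h import *
for n in("top","side","wrist"):
    d=snap(n,n+"0"); print(n,d["fx"],-np.array(d["R"]).T@d["t"])
print(manip.sense()); print(manip.tcp_to_grasp)
a=[cv2.imread(f"pics/{n}0.png") for n in("top","side","wrist")]
cv2.imwrite("pics/m.png",np.vstack(a[:2]))
E
```

```text
top 487.02230719948847 [ 0.1632169  -0.04904329  1.60157618]
side 483.1392759611997 [ 0.37599633 -1.29264177  0.71042982]
wrist 282.5399773457821 [0.11169199 0.61966857 0.37321167]
{'t': 0.15, 'q': array([ 1.09055210e+00,  5.28294210e-01,  1.43361020e+00,  8.28834857e-06,
        1.18135244e+00, -1.78505481e-01]), 'qd': array([-0.00033856, -0.0013829 , -0.00515127,  0.00098434, -0.00027763,
        0.00120647]), 'tau': array([ 1.11719779e-03, -4.42740369e+01, -1.78275758e+01, -2.42358392e-04,
        5.59467371e-03, -1.05269632e-05]), 'tcp_pos': array([0.18545936, 0.5962887 , 0.23053214]), 'tool_rot': array([ 1.50299192e-01,  9.88640208e-01, -7.86131464e-04, -2.72770859e-04]), 'force': array([-0.64183858,  0.06499354, -0.20648074]), 'ft_torque': array([ 0.01631523, -0.06102385,  0.01204888]), 'gripper_force': 0.0, 'finger_gap': 1.0041824656765448}
0.0187
```

View pics/top0.png

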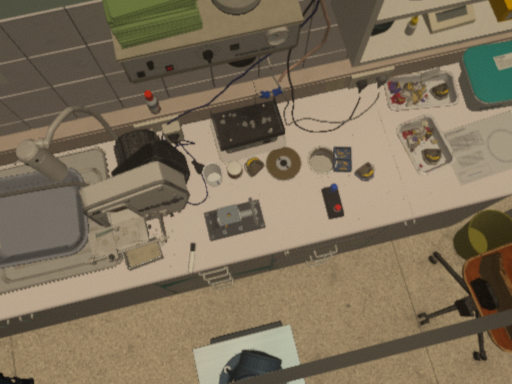

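View pics/side0.png

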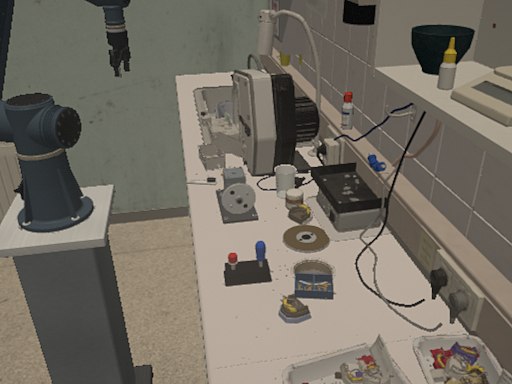

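The top view shows the spindle unit near (235,215), with the flange towards +u. The tool block is at (333,200), with the red knob at (337,208) and the blue driver at (333,187). The side view shows the knob at (232,258) and the flange at (238,200). Next I'll take enlarged crops to measure from.

Run:
```python
from h import *
t=load("top0"); s=load("side0")
a=np.array(t["pixels"])[170:250,190:360]; b=np.array(s["pixels"])[160:290,180:290]
a=cv2.resize(a,None,fx=4.5,fy=4.5,interpolation=cv2.INTER_CUBIC)
print(a.shape)
cv2.imwrite("pics/c1.png",a)
for n,u,v,z in[("knob",337,208,.058),("drv",333,187,.094),("bridge",235,213,.1015)]: print(n,ray(t,u,v,z))
for n,u,v,z in[("knob",232,258,.058),("drv",260,246,.094)]: print(n,ray(s,u,v,z))
for X in([.19,.6,.23],[0,0,0]): print(proj(t,X))
```

```text
(360, 765, 3)
knob [ 0.46850461 -0.39969283  0.058     ]
drv [ 0.53143982 -0.39873604  0.094     ]
bridge [ 0.52168073 -0.07201943  0.1015    ]
knob [ 0.46658575 -0.39901888  0.058     ]
drv [ 0.52868755 -0.41602157  0.094     ]
[ 14.33231694 379.91384515]
[252.39680162 386.28698871]
```

View pics/c1.png

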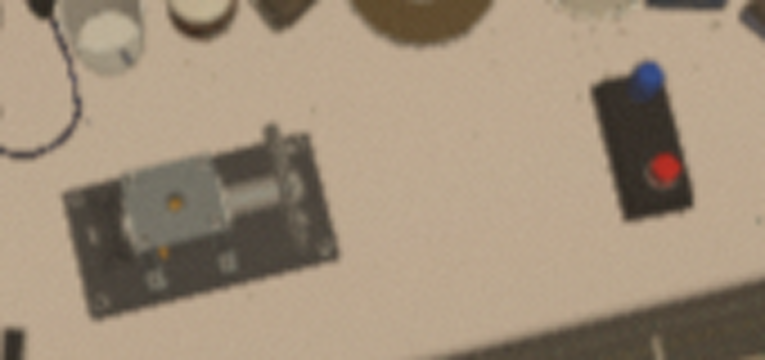

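The crop shows the bore at (175,203). The base plate corners are (65,192), (308,135), (338,260) and (95,318), and the knob is at (665,167). The tool block corners are about (592,88), (693,207) and (627,220).

Run:
```python
from h import *
t=load("top0")
c=lambda x,y,z: ray(t,190+x/4.5,170+y/4.5,z)[:2]
P=[c(*p,.01) for p in((65,192),(308,135),(338,260),(95,318))]
P=np.array(P);print(P.mean(0))
yv=(P[0]-P[1]+P[3]-P[2])/2; xv=(P[0]-P[3]+P[1]-P[2])/2
print("unit y",np.linalg.norm(yv),np.degrees(np.arctan2(*yv[::-1])),"x",np.linalg.norm(xv),np.degrees(np.arctan2(*xv[::-1])))
print("bore",c(175,203,.1015))
k=c(665,167,.058);dr=c(648,75,.094);print("knob",k,"drv",dr)
B=[c(*p,.03) for p in((592,88),(693,207),(627,220))];print(B); v=B[0]-B[2];print(np.linalg.norm(v),np.degrees(np.arctan2(*v[::-1])))
v=dr-k;print(np.linalg.norm(v),np.degrees(np.arctan2(*v[::-1])))
```

```text
[ 0.51979911 -0.06731228]
unit y 0.185174686461907 89.75251536335425 x 0.09811096244246902 -0.1260100195299088
bore [ 0.51964825 -0.05171367]
knob [ 0.47076428 -0.40300522] drv [ 0.531742   -0.40218362]
[array([ 0.54770414, -0.37375731]), array([ 0.44232333, -0.42082311]), array([ 0.44456966, -0.37098127])]
0.10317183760328481 -1.5418443929566121
0.06098325578066058 0.7719385711240128
```

Run:
```python
from h import *
t=load("top0");s=load("side0")
for z in(.05,.2,.3): print(z,[np.round(ray(t,u,v,z)[:2],2) for u,v in((85,200),(100,225),(185,205),(145,255),(115,145))])
for z in(.2,.25,.3,.35): print(z,[np.round(ray(s,u,v,z)[:2],2) for u,v in((235,70),(290,75))])
```

```text
0.05 [array([0.7, 0.4]), array([0.6 , 0.36]), array([0.6 , 0.08]), array([0.47, 0.24]), array([0.86, 0.27])]
0.2 [array([0.64, 0.35]), array([0.56, 0.32]), array([0.56, 0.07]), array([0.44, 0.21]), array([0.8 , 0.24])]
0.3 [array([0.61, 0.32]), array([0.53, 0.3 ]), array([0.53, 0.06]), array([0.42, 0.19]), array([0.75, 0.22])]
0.2 [array([0.63, 0.72]), array([0.84, 0.59])]
0.25 [array([0.61, 0.53]), array([0.79, 0.41])]
0.3 [array([0.58, 0.33]), array([0.75, 0.22])]
0.35 [array([0.56, 0.13]), array([0.7 , 0.04])]
```

>>> step_arm(
  commands=[-0.0245,-0.0235,-0.006,0,0,8,-0.049,-0.047,-0.012,0,0,16,-0.0735,-0.0705,-0.018,0,0,24,-0.098,-0.094,-0.024,0,0,32,-0.1225,-0.1175,-0.03,0,0,40,-0.147,-0.141,-0.036,0,0,48,-0.1715,-0.1645,-0.042,0,0,56,-0.196,-0.188,-0.048,0,0,64,-0.2205,-0.2115,-0.054,0,0,72,-0.245,-0.235,-0.06,0,0,80],
  jaw=60,
)

```text
t: 1.15
tcp_pos: [0.3501, 0.2982, 0.2914]
tool_rot: [0.752, 0.659, -0.0, -0.0]
force: [0.7, 0.1, -0.4]
finger_gap: 0.6
gripper_force: 0.0
```

>>> step_arm(
  commands=[-0.0435,0.0128,0,0,0,8.25,-0.087,0.0256,0,0,0,16.5,-0.1305,0.0384,0,0,0,24.75,-0.174,0.0512,0,0,0,33,-0.2175,0.064,0,0,0,41.25,-0.261,0.0768,0,0,0,49.5,-0.3045,0.0896,0,0,0,57.75,-0.348,0.1024,0,0,0,66,-0.3915,0.1152,0,0,0,74.25,-0.435,0.128,0,0,0,82.5],
)

```text
t: 2.15
tcp_pos: [0.4213, -0.15, 0.2913]
tool_rot: [1.0, -0.001, 0.0, -0.0]
force: [-0.1, -0.3, -0.9]
finger_gap: 0.599
gripper_force: 0.0
```

Run:
```python
from h import *
d=snap("wrist","w1"); s=manip.sense(); print(s["tcp_pos"],s["tool_rot"],s["q"]); R=np.array(d["R"]);print("cam",-R.T@d["t"],"axis",R[2])
for n,X in[("bore",(.52,-.052,.1015)),("knob",(.469,-.401,.058)),("ft",(.52,-.132,.108))]: print(n,proj(d,X))
```

```text
[ 0.42414153 -0.15758175  0.29173876] [ 0.99997722 -0.00521139  0.00183728  0.00387741] [-0.60062887  0.21075026  1.76999334 -0.0047687   1.15346165  0.98250716]
cam [ 0.4980165  -0.14996506  0.43403061] axis [-0.30031519  0.00126448 -0.95383918]
bore [164.69732504  87.20482456]
knob [447.10794437 130.83053693]
ft [237.10664435  86.57916606]
```

View pics/w1.png

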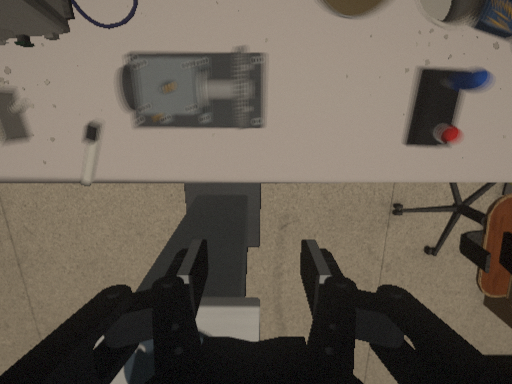

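The wrist view, blurred by motion, shows the bore at (168,87) and the knob at (451,134), both close to prediction. I'll move above the pin and let the arm settle.

>>> step_arm(
  commands=[0.007,0.036,0.02,0,0,0,0.014,0.072,0.04,0,0,0,0.021,0.108,0.06,0,0,0,0.028,0.144,0.08,0,0,0,0.035,0.18,0.1,0,0,0,0.041,0.22,0.12,0,0,0,0.044,0.24,0.135,0,0,0,0.046,0.25,0.14,0,0,0,0.046,0.25,0.14,0,0,0,0.046,0.25,0.14,0,0,0],
)

```text
t: 3.2
tcp_pos: [0.4684, -0.3968, 0.1517]
tool_rot: [1.0, 0.002, -0.0, -0.0]
force: [-0.1, 0.0, -0.4]
finger_gap: 0.598
gripper_force: 0.0
```

```bash
cat >> h.py <<'E'
def red(d):
    h=cv2.cvtColor(np.array(d["pixels"]),cv2.COLOR_BGR2HSV)
    m=(((h[...,0]<8)|(h[...,0]>172))&(h[...,1]>150)&(h[...,2]>60)).astype(np.uint8)
    n,l,st,c=cv2.connectedComponentsWithStats(m); o=np.argsort(-st[1:,4])[:3]+1
    return [(st[i].tolist(),c[i].round(1).tolist()) for i in o]
E
python3 - <<'E'
from h import *
d=snap("wrist","w2"); s=manip.sense(); print(s["tcp_pos"],s["tool_rot"],s["force"]); 
print(red(d),proj(d,(.467,-.4,.068)),proj(d,(.467,-.4,.05)),proj(d,s["tcp_pos"]))
for b,c in red(d)[:2]: print(ray(d,*c,.06))
E
```

```text
[ 0.46853854 -0.396655    0.15209557] [ 9.99997227e-01  2.34894287e-03  9.20430260e-06 -1.66778174e-04] [ 0.2239771  -0.45623581  0.12143876]
[([246, 189, 24, 25, 457], [257.3, 201.4]), ([509, 255, 1, 1, 1], [509.0, 255.0]), ([466, 267, 1, 1, 1], [466.0, 267.0])] [257.96894375 204.54030479] [257.70586333 198.06728247] [254.02773259 250.80080441]
[ 0.46713794 -0.39952008  0.06      ]
[ 0.41585258 -0.63379805  0.06      ]
```

View pics/w2.png

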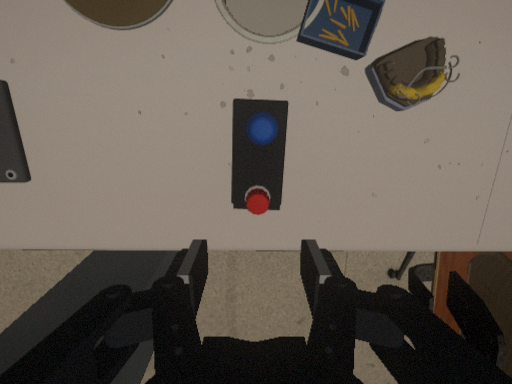

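The wrist view shows the knob centred at (257,201), which puts the pin at (0.467, -0.3995). The driver at (263,128) is clear of the finger path, so I'll descend and grip.

>>> step_arm(
  commands=[-0.0005,0.001,0.02,0,0,0,-0.001,0.002,0.04,0,0,0,-0.0015,0.003,0.06,0,0,0,-0.0015,0.003,0.075,0,0,0,-0.0015,0.003,0.087,0,0,0,-0.0015,0.003,0.096,0,0,0,-0.0015,0.003,0.101,0,0,0,-0.0015,0.003,0.101,0,0,0,-0.0015,0.003,0.101,0,0,0,-0.0015,0.003,0.101,0,0,0],
)

```text
t: 4.25
tcp_pos: [0.4673, -0.4015, 0.0509]
tool_rot: [1.0, 0.002, 0.0, 0.0]
force: [0.4, -0.6, -0.1]
finger_gap: 0.602
gripper_force: 0.0
```

>>> step_arm(
  commands=[0,0,0,0,0,0,0,0,0,0,0,0,0,0,0,0,0,0,0,0,0,0,0,0,0,0,0,0,0,0,0,0,0,0,0,0,0,0,0,0,0,0,0,0,0,0,0,0,0,0,0,0,0,0,0,0,0,0,0,0],
  jaw=5,
  grip_force=30,
)

```text
t: 5.25
tcp_pos: [0.4671, -0.4011, 0.0506]
tool_rot: [1.0, 0.002, 0.0, 0.0]
force: [0.2, 0.5, 4.1]
finger_gap: 0.216
gripper_force: 29.5
```

>>> step_arm(
  commands=[0,0,-0.01,0,0,0,0,0,-0.03,0,0,0,0,0,-0.06,0,0,0,0,0,-0.1,0,0,0,0,0,-0.13,0,0,0,0,-0.02,-0.15,0,0,0,0.002,-0.06,-0.15,0,0,0,0.004,-0.1,-0.15,0,0,0,0.006,-0.14,-0.15,0,0,0,0.007,-0.18,-0.15,0,0,0],
)

```text
t: 6.25
tcp_pos: [0.473, -0.2196, 0.2004]
tool_rot: [1.0, 0.002, -0.0, 0.0]
force: [0.3, 0.3, -0.8]
finger_gap: 0.222
gripper_force: 29.5
```

>>> step_arm(
  commands=[0.001,-0.04,0,0,0,0,0.003,-0.08,0,0,0,0,0.004,-0.115,0,0,0,0,0.005,-0.14,0,0,0,0,0.006,-0.158,0,0,0,0,0.006,-0.167,0,0,0,0,0.006,-0.17,0,0,0,0,0.006,-0.17,0,0,0,0,0.006,-0.17,0,0,0,0,0.006,-0.17,0,0,0],
)

```text
validation failed for argument at $.co...
```

Run:
```python
from h import *
d=snap("wrist","w3"); s=manip.sense(); print(s["t"],s["tcp_pos"],s["tool_rot"],s["force"],s["finger_gap"]); 
print(proj(d,(.5197,-.0517,.1015)),proj(d,(.52,-.132,.108)),proj(d,s["tcp_pos"]-[0,0,.0406]))
```

```text
6.3 [ 0.47084229 -0.21231514  0.19988932] [ 0.99998605  0.00295336 -0.00221615 -0.00377659] [-2.17273639  4.46938554 -1.2086635 ] 0.22157410950212758
[ 56.14586015 144.2492073 ] [148.20092666 145.19814647] [243.8936819 225.1753405]
```

View pics/w3.png

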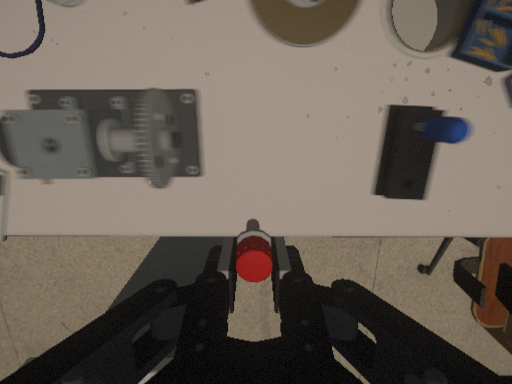

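The pin is held upright, with its tip at about (254,222). The bore shows at about (52,146). The second move was refused because one number was missing, so I'm resending it.

>>> step_arm(
  commands=[0.001,-0.04,0,0,0,0,0.003,-0.08,0,0,0,0,0.004,-0.115,0,0,0,0,0.005,-0.14,0,0,0,0,0.006,-0.158,0,0,0,0,0.006,-0.167,0,0,0,0,0.006,-0.17,0,0,0,0,0.006,-0.17,0,0,0,0,0.006,-0.17,0,0,0,0,0.006,-0.17,0,0,0,0],
)

```text
t: 7.3
tcp_pos: [0.4789, -0.0519, 0.2003]
tool_rot: [1.0, 0.001, 0.0, 0.0]
force: [-0.4, -0.2, -1.0]
finger_gap: 0.216
gripper_force: 29.6
```

Run:
```python
from h import *
d=snap("wrist","w4"); s=manip.sense(); print(s["t"],s["tcp_pos"],s["tool_rot"],s["force"],s["finger_gap"]); 
print(proj(d,(.5197,-.0517,.1015)),proj(d,(.52,-.132,.108)),proj(d,s["tcp_pos"]-[0,0,.0406]))
a=np.array(d["pixels"])[90:260,150:380]
cv2.imwrite("pics/c4.png",cv2.resize(a,None,fx=3.4,fy=3.4,interpolation=cv2.INTER_CUBIC))
```

```text
7.35 [ 0.47881446 -0.05178039  0.20028752] [9.99999264e-01 1.21004108e-03 2.93744224e-05 8.06485812e-05] [ 0.20721334 -0.21456025 -1.1371145 ] 0.21879009490612167
[253.98205459 151.99664506] [350.55889793 153.06542362] [253.9994146  222.79939211]
```

View pics/c4.png

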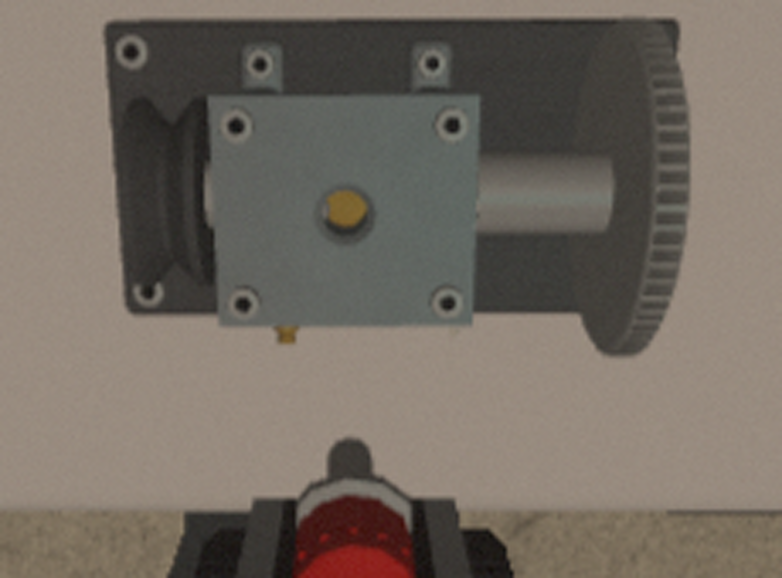

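The crop shows the bore centre at (346,213), the pin tip at (350,445), and brass visible through the bore with no hole under it. The bridge edges are parallel to the tool axes.

Run:
```python
from h import *
d=load("w4")
a=np.array(d["pixels"])
b=ray(d,150+346/3.4,90+213.5/3.4,.1015); p=ray(d,150+350/3.4,222.3,.1597); print(b,p,b-p)
g=cv2.cvtColor(a,cv2.COLOR_BGR2GRAY)[135:172,235:270].astype(int)
h=cv2.cvtColor(a,cv2.COLOR_BGR2HSV)
# bridge-colour mask; hole in it
m=(g<np.median(g)*.85)|(h[135:172,235:270,1]>110); ys,xs=np.nonzero(cv2.morphologyEx(m.astype(np.uint8),cv2.MORPH_OPEN,np.ones((3,3))))
print(xs.min()+235,xs.max()+235,ys.min()+135,ys.max()+135,xs.mean()+235,ys.mean()+135)
r=a[228:240,235:275]; rd=red(d); print(rd[0])
s=g; e=cv2.cvtColor(a,cv2.COLOR_BGR2GRAY); print(e[224,238:270],e[228,238:270])
```

```text
[ 0.51901454 -0.04980783  0.1015    ] [ 0.47919508 -0.05103828  0.1597    ] [ 0.03981946  0.00123045 -0.0582    ]
244 259 147 161 251.9189189189189 154.0810810810811
([236, 236, 37, 47, 1398], [253.7, 259.5])
[142 142 143 140 142 144 143 140  98  64  58  60  57  58  55  58  56  57
  58  56  57 120 137 144 142 142 142 141 140 142 142 141] [143 139 143 142 143 144 143 139  91  57  58  58  58  57  56  55  59  57
  55  54  56  94 133 142 142 142 140 142 142 140 140 141]
```

>>> step_arm(
  commands=[0.015,-0.0005,0,0,0,0,0.03,-0.001,0,0,0,0,0.0395,-0.001,0.005,0,0,0,0.0395,-0.001,0.02,0,0,0,0.0395,-0.001,0.034,0,0,0,0.0395,-0.001,0.044,0,0,0,0.0395,-0.001,0.049,0,0,0,0.0395,-0.001,0.051,0,0,0,0.0395,-0.001,0.051,0,0,0,0.0395,-0.001,0.051,0,0,0],
)

```text
t: 8.35
tcp_pos: [0.5186, -0.05, 0.1498]
tool_rot: [1.0, 0.002, 0.0, 0.0]
force: [0.9, -0.3, -1.3]
finger_gap: 0.218
gripper_force: 29.6
```

Run:
```python
from h import *
d=snap("wrist","w5"); s=manip.sense(); print(s["t"],s["tcp_pos"],s["force"],s["finger_gap"]); 
a=np.array(d["pixels"]); tip=np.array(s["tcp_pos"])-[0,0,.0406]; print(proj(d,tip),proj(d,(.519,-.0503,.1015)))
cv2.imwrite("pics/c5.png",cv2.resize(a[170:260,190:320],None,fx=5,fy=5,interpolation=cv2.INTER_CUBIC))
```

```text
8.4 [ 0.51860664 -0.0499697   0.14986174] [ 0.23942977 -0.49703981 -0.5087887 ] 0.21964263709535306
[254.15260022 222.77279876] [254.59224458 218.13621824]
```

View pics/c5.png

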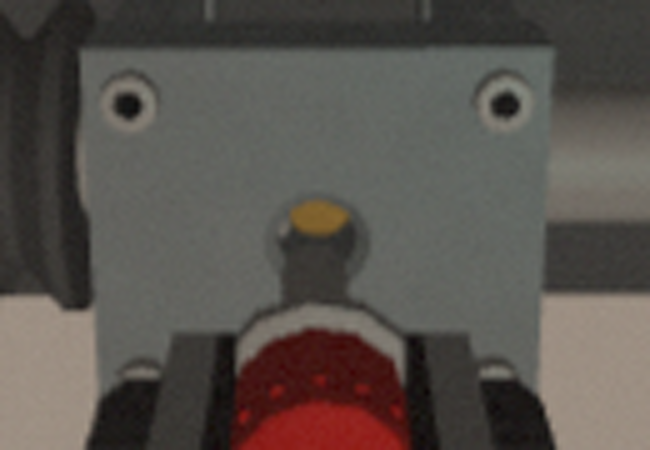

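The crop shows the shank centred at x=315 and the bore at about 317, so the tip is over the bore within half a millimetre. I'll lower it in two checked stages.

>>> step_arm(
  commands=[0,0.0003,0.002,0,0,0,0,0.0003,0.004,0,0,0,0,0.0003,0.006,0,0,0,0,0.0003,0.008,0,0,0,0,0.0003,0.009,0,0,0,0,0.0003,0.01,0,0,0,0,0.0003,0.011,0,0,0,0,0.0003,0.012,0,0,0,0,0.0003,0.013,0,0,0,0,0.0003,0.013,0,0,0],
)

```text
t: 9.4
tcp_pos: [0.5181, -0.0501, 0.1362]
tool_rot: [1.0, 0.002, -0.0, -0.0]
force: [0.6, -1.1, -1.3]
finger_gap: 0.217
gripper_force: 29.6
```

>>> step_arm(
  commands=[0,0.0003,0.0015,0,0,0,0,0.0005,0.003,0,0,0,0,0.0005,0.0045,0,0,0,0,0.0005,0.006,0,0,0,0,0.0005,0.007,0,0,0,0,0.0005,0.008,0,0,0,0,0.0005,0.009,0,0,0,0,0.0005,0.01,0,0,0,0,0.0005,0.0105,0,0,0,0,0.0005,0.0105,0,0,0],
)

```text
t: 10.4
tcp_pos: [0.5182, -0.0507, 0.1257]
tool_rot: [1.0, 0.002, -0.0, 0.0]
force: [-0.0, -0.5, -0.3]
finger_gap: 0.219
gripper_force: 29.6
```

>>> step_arm(
  commands=[0,0,0,0,0,0,0,0,0,0,0,0,0,0,0,0,0,0,0,0,0,0,0,0,0,0,-0.003,0,0,0,0,0,-0.01,0,0,0,0,0,-0.025,0,0,0,0,0,-0.045,0,0,0,0,0,-0.06,0,0,0,0,0,-0.065,0,0,0],
  jaw=45,
)

```text
t: 11.4
tcp_pos: [0.5193, -0.0509, 0.1929]
tool_rot: [1.0, 0.002, 0.002, 0.001]
force: [-0.0, 0.3, 0.1]
finger_gap: 0.454
gripper_force: 0.0
```

```bash
cat >> h.py <<'E'
def knob(n="wrist",f="k"):
    d=snap(n,f); s=manip.sense(); b,c=red(d)[0]
    X=lambda z:(.5185,-.0505,z)
    print("t",s["t"],"tcp",np.round(s["tcp_pos"],4),"F",np.round(s["force"],1),"gap",round(s["finger_gap"],3)); print("red",b,c,"rest",proj(d,X(.1305)).round(1),"drop",proj(d,X(.1205)).round(1))
E
python3 -c "
from h import *
knob(f='k0')"
```

```text
t 11.45 tcp [ 0.5192 -0.0509  0.1928] F [-0.7 -0.5  0.7] gap 0.454
red [239, 201, 26, 30, 612] [251.8, 215.6] rest [253.5 213.1] drop [253.5 208.8]
```

>>> step_arm(
  commands=[0.004,0.02,0,0,-3,0,0.009,0.04,0,0,-6,0,0.014,0.06,0.003,0,-10,0,0.02,0.074,0.01,0,-14,0,0.027,0.0796,0.022,0,-18,0,0.033,0.0796,0.034,0,-22,0,0.037,0.0796,0.043,0,-24,0,0.039,0.0796,0.048,0,-25,0,0.039,0.0796,0.048,0,-25,0,0.039,0.0796,0.048,0,-25,0],
)

```text
t: 12.45
tcp_pos: [0.557, -0.1299, 0.1428]
tool_rot: [0.976, 0.002, -0.217, 0.0]
force: [-0.7, 0.6, 0.1]
finger_gap: 0.448
gripper_force: 0.0
```

```bash
python3 -c "
from h import *
knob(f='k1'); s=manip.sense(); print(Ro.from_quat(s['tool_rot']).as_matrix().round(3), s['q'].round(2))
d=load('k1'); a=np.array(d['pixels']); print(proj(d,(.5185,-.1305,.108)),proj(d,s['tcp_pos']))
cv2.imwrite('pics/k1b.png',a)"
```

```text
t 12.5 tcp [ 0.5571 -0.13    0.1433] F [0.2 0.7 0.6] gap 0.448
red [119, 254, 36, 32, 842] [136.7, 269.4] rest [138.2 269.9] drop [142.4 257.7]
[[ 0.906  0.004 -0.422]
 [ 0.003 -1.    -0.002]
 [-0.422  0.    -0.906]] [-0.35  0.75  1.34 -0.15  1.47  1.26]
[254.68478249 244.02724983] [254.36974048 251.31528277]
```

View pics/k1.png

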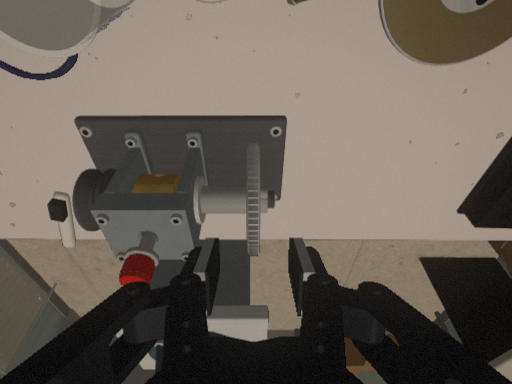

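The wrist view shows the knob at (137,269), which matches the resting prediction. The flange is centred between the fingers at u=253. Brass collar is visible at (158,183), so I'll sample it numerically for a mouth.

```bash
python3 -c "
from h import *
d=load('k1'); a=np.array(d['pixels']); h=cv2.cvtColor(a,cv2.COLOR_BGR2HSV)
for al in range(30,125,6):
    r=np.radians(al); u,v=proj(d,(.5185+.022*np.sin(r),-.0505,.06+.022*np.cos(r))).round().astype(int); print(al,u,v,a[v,u].tolist())
print(cv2.cvtColor(a,cv2.COLOR_BGR2GRAY)[168:198:2,132:186:3])"
```

```text
30 154 206 [53, 55, 55]
36 154 203 [51, 55, 53]
42 154 200 [51, 55, 55]
48 154 197 [50, 54, 53]
54 154 194 [52, 55, 56]
60 154 192 [39, 64, 82]
66 155 189 [31, 67, 85]
72 155 186 [32, 64, 85]
78 156 184 [28, 58, 78]
84 156 182 [28, 55, 69]
90 157 180 [30, 53, 69]
96 158 178 [23, 50, 67]
102 158 177 [28, 52, 69]
108 159 176 [31, 64, 81]
114 160 175 [39, 75, 96]
120 161 175 [40, 74, 93]
[[57 60 56 57 59 87 61 59 60 58 60 59 61 59 60 58 59 57]
 [58 59 55 60 57 75 69 52 57 55 59 57 58 56 58 56 57 57]
 [55 55 56 59 57 58 81 52 58 58 58 56 61 58 57 58 58 56]
 [53 55 58 57 55 52 69 57 72 76 74 59 55 56 55 55 61 54]
 [54 57 54 49 54 55 53 55 61 65 52 53 49 53 51 57 59 56]
 [58 56 56 53 53 54 54 57 54 53 53 56 52 54 52 60 55 54]
 [58 56 55 58 54 55 54 54 53 55 52 54 55 54 56 58 53 55]
 [58 57 56 55 57 58 57 53 56 53 53 54 54 57 60 58 57 58]
 [58 65 63 59 60 63 60 62 61 57 63 63 64 62 59 54 53 55]
 [58 72 69 69 66 66 65 68 66 68 68 69 70 70 60 55 56 56]
 [60 72 74 70 69 66 67 68 68 70 69 70 71 71 58 56 54 56]
 [69 77 71 70 70 72 69 70 73 71 70 74 73 69 61 57 58 55]
 [70 71 70 69 68 65 68 65 68 68 67 66 66 67 58 64 67 69]
 [52 53 52 55 54 54 51 56 53 55 55 54 50 52 55 53 54 52]
 [50 53 54 54 52 52 53 50 54 52 54 49 53 52 52 53 54 52]]
```

>>> step_arm(
  commands=[0,0.001,0.012,0,0,0,0,0.001,0.026,0,0,0,0,0.001,0.04,0,0,0,0,0.001,0.052,0,0,0,0,0.001,0.06,0,0,0,0,0.001,0.065,0,0,0,0,0.001,0.068,0,0,0,0,0.001,0.068,0,0,0,0,0.001,0.068,0,0,0,0,0.001,0.068,0,0,0],
)

```text
t: 13.5
tcp_pos: [0.5293, -0.1313, 0.0816]
tool_rot: [0.976, 0.002, -0.216, 0.001]
force: [0.0, -1.0, 0.1]
finger_gap: 0.451
gripper_force: 0.0
```

There's no mouth between roughly 55 and 85 degrees on the +x side, so one should come to the top within about 45 degrees when I draw the flange's top towards -x. Pinching the flange now.

>>> step_arm(
  commands=[0,0,0,0,0,0,0,0,0,0,0,0,0,0,0,0,0,0,0,0,0,0,0,0,0,0,0,0,0,0,0,0,0,0,0,0,0,0,0,0,0,0,0,0,0,0,0,0,0,0,0,0,0,0,0,0,0,0,0,0],
  jaw=2,
  grip_force=40,
)

```text
t: 14.5
tcp_pos: [0.5291, -0.1295, 0.0815]
tool_rot: [0.976, 0.002, -0.216, -0.001]
force: [1.5, 5.4, 3.1]
finger_gap: 0.112
gripper_force: 40.5
```

```bash
python3 -c "
from h import *
knob(f='k2')
for p in (5,10): print([(round(-.024*np.sin(np.radians(p*k/10)),4),round(.024*(1-np.cos(np.radians(p*k/10))),5)) for k in range(1,11)])"
```

```text
t 14.55 tcp [ 0.529  -0.1295  0.0815] F [1.2 4.5 2.8] gap 0.102
red [58, 326, 31, 19, 195] [71.7, 332.7] rest [ 82.3 350.8] drop [ 91.6 328.7]
[(np.float64(-0.0002), np.float64(0.0)), (np.float64(-0.0004), np.float64(0.0)), (np.float64(-0.0006), np.float64(1e-05)), (np.float64(-0.0008), np.float64(1e-05)), (np.float64(-0.001), np.float64(2e-05)), (np.float64(-0.0013), np.float64(3e-05)), (np.float64(-0.0015), np.float64(4e-05)), (np.float64(-0.0017), np.float64(6e-05)), (np.float64(-0.0019), np.float64(7e-05)), (np.float64(-0.0021), np.float64(9e-05))]
[(np.float64(-0.0004), np.float64(0.0)), (np.float64(-0.0008), np.float64(1e-05)), (np.float64(-0.0013), np.float64(3e-05)), (np.float64(-0.0017), np.float64(6e-05)), (np.float64(-0.0021), np.float64(9e-05)), (np.float64(-0.0025), np.float64(0.00013)), (np.float64(-0.0029), np.float64(0.00018)), (np.float64(-0.0033), np.float64(0.00023)), (np.float64(-0.0038), np.float64(0.0003)), (np.float64(-0.0042), np.float64(0.00036))]
```

>>> step_arm(
  commands=[-0.0003,-0.0005,0,0,0.8,0,-0.0007,-0.001,0,0,1.6,0,-0.001,-0.001,0,0,2.4,0,-0.0013,-0.001,0,0,3.2,0,-0.0017,-0.001,0.0001,0,4,0,-0.002,-0.001,0.0001,0,4.8,0,-0.0023,-0.001,0.0001,0,5.6,0,-0.0027,-0.001,0.0001,0,6.4,0,-0.003,-0.001,0.0002,0,7.2,0,-0.0033,-0.001,0.0002,0,8,0],
)

```text
t: 15.55
tcp_pos: [0.526, -0.1295, 0.0826]
tool_rot: [0.989, 0.002, -0.147, -0.0]
force: [2.5, 6.2, 1.3]
finger_gap: 0.109
gripper_force: 40.5
```

```bash
python3 -c "
from h import *
knob(f='k3');knob('side','s3');knob('top','t3')
d=load('s3');print([r for r in red(d)])
s=manip.sense();print(s['tool_rot'],s['ft_torque'].round(2))"
```

```text
t 15.6 tcp [ 0.5259 -0.1295  0.0826] F [2.5 5.2 1.6] gap 0.107
red [33, 303, 68, 55, 1799] [64.2, 326.3] rest [ 73.7 341.4] drop [ 85.  320.3]
t 15.65 tcp [ 0.5259 -0.1295  0.0826] F [2.1 5.6 1. ] gap 0.106
red [431, 349, 11, 19, 78] [435.8, 357.4] rest [233.  163.6] drop [233.2 166.8]
t 15.7 tcp [ 0.5259 -0.1295  0.0826] F [1.2 5.2 1.8] gap 0.108
red [144, 90, 9, 11, 69] [148.0, 94.8] rest [228.1 213.4] drop [228.3 214.2]
[([431, 349, 11, 19, 78], [435.8, 357.4]), ([344, 92, 8, 10, 69], [347.5, 96.6]), ([232, 160, 7, 7, 39], [235.0, 163.1])]
[ 9.89157066e-01  1.51739893e-03 -1.46853253e-01 -3.43402294e-04] [ 0.84 -0.4  -0.19]
```

>>> step_arm(
  commands=[-0.0003,0,0,0,0.6,0,-0.0005,0,0,0,1.2,0,-0.0008,0,0,0,1.8,0,-0.001,0,0,0,2.4,0,-0.0013,0,0,0,3,0,-0.0015,0,0,0,3.6,0,-0.0018,0,0.0001,0,4.2,0,-0.002,0,0.0001,0,4.8,0,-0.0023,0,0.0001,0,5.4,0,-0.0025,0,0.0001,0,6,0],
)

```text
t: 16.7
tcp_pos: [0.5236, -0.1296, 0.0831]
tool_rot: [0.995, 0.002, -0.095, -0.0]
force: [2.1, 6.3, 1.1]
finger_gap: 0.108
gripper_force: 40.4
```

```bash
cat >> h.py <<'E'
def chk(f):
    knob(f=f); d=snap("side",f+"s"); r=[c for b,c in red(d) if abs(c[0]-234)<15]; s=manip.sense()
    print("side",r,"rest 163.1 drop ~166.3","tq",np.round(s["ft_torque"],2),"tilt",np.round(np.degrees(2*np.arcsin(s["tool_rot"][2])),1))
E
python3 -c "
from h import *
chk('k4')"
```

```text
t 16.75 tcp [ 0.5235 -0.1295  0.0831] F [2.7 5.7 0.1] gap 0.106
red [27, 291, 71, 64, 2823] [61.0, 320.2] rest [ 67.8 331.3] drop [ 80.5 311.7]
side [] rest 163.1 drop ~166.3 tq [ 0.83 -0.41 -0.04] tilt -10.9
```

>>> step_arm(
  commands=[-0.0002,0,0,0,0.5,0,-0.0004,0,0,0,1,0,-0.0006,0,0,0,1.5,0,-0.0008,0,0,0,2,0,-0.001,0,0,0,2.5,0,-0.0013,0,0,0,3,0,-0.0015,0,0,0,3.5,0,-0.0017,0,0.0001,0,4,0,-0.0019,0,0.0001,0,4.5,0,-0.0021,0,0.0001,0,5,0],
)

```text
t: 17.8
tcp_pos: [0.5216, -0.1296, 0.0833]
tool_rot: [0.999, 0.002, -0.051, -0.0]
force: [2.7, 5.4, 0.3]
finger_gap: 0.108
gripper_force: 40.2
```

```bash
python3 -c "
from h import *
chk('k5')"
```

```text
t 17.85 tcp [ 0.5215 -0.1295  0.0834] F [ 2.3  5.7 -0.9] gap 0.109
red [21, 279, 74, 66, 3341] [58.0, 311.8] rest [ 63.5 321.2] drop [ 77.3 303.3]
side [] rest 163.1 drop ~166.3 tq [ 0.93 -0.51  0.03] tilt -5.9
```

>>> step_arm(
  commands=[-0.0002,0,0,0,0.5,0,-0.0004,0,0,0,1,0,-0.0006,0,0,0,1.5,0,-0.0008,0,0,0,2,0,-0.001,0,0,0,2.5,0,-0.0013,0,0,0,3,0,-0.0015,0,0,0,3.5,0,-0.0017,0,0.0001,0,4,0,-0.0019,0,0.0001,0,4.5,0,-0.0021,0,0.0001,0,5,0],
)

```text
t: 18.9
tcp_pos: [0.5195, -0.1296, 0.0834]
tool_rot: [1.0, 0.002, -0.008, -0.0]
force: [3.9, 6.9, -0.7]
finger_gap: 0.107
gripper_force: 40.1
```

```bash
python3 -c "
from h import *
chk('k6')"
```

```text
t 18.95 tcp [ 0.5194 -0.1296  0.0834] F [ 3.3  6.6 -1.9] gap 0.105
red [17, 267, 76, 64, 3348] [54.3, 298.8] rest [ 59.8 309.6] drop [ 74.6 293.8]
side [] rest 163.1 drop ~166.3 tq [ 1.04 -0.55  0.14] tilt -0.9
```

>>> step_arm(
  commands=[-0.0002,0,0,0,0.5,0,-0.0004,0,0,0,1,0,-0.0006,0,0,0,1.5,0,-0.0008,0,0,0,2,0,-0.001,0,0,0,2.5,0,-0.0013,0,0,0,3,0,-0.0015,0,0,0,3.5,0,-0.0017,0,0.0001,0,4,0,-0.0019,0,0.0001,0,4.5,0,-0.0021,0,0.0001,0,5,0],
)

```text
t: 20.0
tcp_pos: [0.5174, -0.1296, 0.0833]
tool_rot: [0.999, 0.002, 0.036, -0.0]
force: [5.4, 6.8, -2.5]
finger_gap: 0.106
gripper_force: 39.8
```

```bash
python3 -c "
from h import *
chk('k7')"
```

```text
t 20.05 tcp [ 0.5174 -0.1296  0.0833] F [ 5.5  7.  -2.3] gap 0.111
red [34, 257, 68, 60, 2809] [67.1, 286.6] rest [ 56.7 296.6] drop [ 72.4 283.3]
side [] rest 163.1 drop ~166.3 tq [ 1.14 -0.75  0.18] tilt 4.1
```

>>> step_arm(
  commands=[0,0,0,0,0,0,0,0,0,0,0,0,0,0,0,0,0,0,0,0,0,0,0,0,0,0,0,0,0,0,0,0,-0.01,0,0,0,0,0,-0.03,0,0,0,0,0,-0.055,0,0,0,0,0,-0.08,0,0,0,0,0,-0.09,0,0,0],
  jaw=45,
)

```text
t: 21.1
tcp_pos: [0.5118, -0.1308, 0.176]
tool_rot: [0.999, 0.002, 0.037, 0.001]
force: [-0.3, -0.8, -0.6]
finger_gap: 0.449
gripper_force: 0.0
```

```bash
python3 -c "
from h import *
chk('k8'); d=load('k8s'); print(red(d)); s=manip.sense(); print(s['tool_rot'])
d=load('k8'); h=red(d)[0]; print([ray(d,*h[1],z) for z in (.1305,.1205)])"
```

```text
t 21.15 tcp [ 0.5121 -0.131   0.1765] F [0.6 0.2 0.2] gap 0.451
red [127, 198, 34, 31, 750] [143.6, 213.1] rest [141.5 215.1] drop [146.7 211.2]
side [[232.5, 166.7]] rest 163.1 drop ~166.3 tq [0.   0.05 0.04] tilt 4.2
[([431, 349, 11, 19, 76], [435.8, 357.3]), ([344, 92, 8, 10, 69], [347.5, 96.6]), ([230, 164, 6, 6, 30], [232.5, 166.7])]
[9.99324047e-01 1.85720467e-03 3.67038550e-02 9.09281916e-04]
[array([ 0.52001013, -0.05210016,  0.1305    ]), array([ 0.51702864, -0.04807927,  0.1205    ])]
```

The side camera shows the knob 3.6 px lower, about 11 mm, so the pin has dropped into a cross-hole. I'll close the fingers and move over the knob to press it.

>>> step_arm(
  commands=[0.001,-0.016,0,0,-1,0,0.002,-0.035,0,0,-2,0,0.003,-0.055,0,0,-3,0,0.004,-0.072,0.002,0,-4,0,0.005,-0.0795,0.006,0,-4.2,0,0.0053,-0.0805,0.011,0,-4.2,0,0.0053,-0.0805,0.015,0,-4.2,0,0.0053,-0.0805,0.0167,0,-4.2,0,0.0053,-0.0805,0.0167,0,-4.2,0,0.0053,-0.0805,0.0167,0,-4.2,0],
  jaw=0,
  grip_force=20,
)

```text
t: 22.2
tcp_pos: [0.5169, -0.0503, 0.1569]
tool_rot: [1.0, 0.001, -0.002, 0.0]
force: [0.7, 0.2, 0.6]
finger_gap: -0.002
gripper_force: 0.0
```

```bash
python3 -c "
from h import *
chk('k9'); s=manip.sense(); print(s['tool_rot']); d=load('k9'); b,c=red(d)[0]; print(proj(d,s['tcp_pos']))
a=np.array(d['pixels']);print(a.shape)
h=cv2.cvtColor(a,cv2.COLOR_BGR2HSV); m=(((h[...,0]<8)|(h[...,0]>172))&(h[...,1]>150)); 
for v in range(b[1],b[1]+b[3],4): x=np.nonzero(m[v,b[0]:b[0]+b[2]])[0]; print(v,x.min()+b[0],x.max()+b[0])
for z in(.1295,): print([proj(d,(.5185+dx,-.0505+dy,z)).round(1) for dx,dy in((0,0),(.01,0),(-.01,0),(0,.01),(0,-.01))])"
```

```text
t 22.25 tcp [ 0.5169 -0.0502  0.157 ] F [ 0.3 -0.  -0.4] gap 0.003
red [237, 207, 31, 30, 742] [252.1, 223.0] rest [254.5 228.7] drop [254.4 222.7]
side [[232.6, 166.1]] rest 163.1 drop ~166.3 tq [ 0.04 -0.03  0.06] tilt -0.2
[ 9.99997732e-01  1.50842682e-03 -1.50073109e-03  8.93505261e-05]
[253.99148045 250.62902191]
(384, 512, 3)
207 252 253
211 243 261
215 241 264
219 239 266
223 237 266
227 238 266
231 238 266
235 240 264
[array([254.5, 228.1]), array([254.5, 213.8]), array([254.4, 241.9]), array([239.2, 228.1]), array([269.8, 228.2])]
```

>>> step_arm(
  commands=[0.001,-0.0005,0.004,0,0,0,0.0015,-0.001,0.009,0,0,0,0.0015,-0.001,0.014,0,0,0,0.0015,-0.001,0.018,0,0,0,0.0015,-0.001,0.0205,0,0,0,0.0015,-0.001,0.022,0,0,0,0.0015,-0.001,0.023,0,0,0,0.0015,-0.001,0.0235,0,0,0,0.0015,-0.001,0.024,0,0,0,0.0015,-0.001,0.024,0,0,0],
)

```text
t: 23.3
tcp_pos: [0.5183, -0.0488, 0.133]
tool_rot: [1.0, 0.002, -0.002, 0.0]
force: [0.5, 0.3, 0.4]
finger_gap: -0.002
gripper_force: 0.0
```

>>> step_arm(
  commands=[0,0,0.0005,0,0,0,0,0,0.001,0,0,0,0,0,0.0015,0,0,0,0,0,0.002,0,0,0,0,0,0.0025,0,0,0,0,0,0.003,0,0,0,0,0,0.0035,0,0,0,0,0,0.004,0,0,0,0,0,0.004,0,0,0,0,0,0.004,0,0,0],
)

```text
t: 24.3
tcp_pos: [0.5184, -0.0488, 0.129]
tool_rot: [1.0, 0.002, -0.002, 0.0]
force: [0.7, 0.1, 1.5]
finger_gap: 0.004
gripper_force: 0.7
```

>>> step_arm(
  commands=[0,0,0.0003,0,0,0,0,0,0.0006,0,0,0,0,0,0.0009,0,0,0,0,0,0.0012,0,0,0,0,0,0.0015,0,0,0,0,0,0.0018,0,0,0,0,0,0.002,0,0,0,0,0,0.002,0,0,0,0,0,0.002,0,0,0,0,0,0.002,0,0,0],
)

```text
t: 25.3
tcp_pos: [0.5183, -0.0487, 0.1269]
tool_rot: [1.0, 0.002, -0.002, 0.0]
force: [-0.1, -1.2, 1.3]
finger_gap: 0.001
gripper_force: 0.8
```

>>> step_arm(
  commands=[0,0,0.0003,0,0,0,0,0,0.0006,0,0,0,0,0,0.0009,0,0,0,0,0,0.0012,0,0,0,0,0,0.0015,0,0,0,0,0,0.0018,0,0,0,0,0,0.002,0,0,0,0,0,0.002,0,0,0,0,0,0.002,0,0,0,0,0,0.002,0,0,0],
)

```text
t: 26.3
tcp_pos: [0.5182, -0.0487, 0.1248]
tool_rot: [1.0, 0.002, -0.002, -0.0]
force: [1.0, -0.1, 0.9]
finger_gap: -0.001
gripper_force: 0.7
```

>>> step_arm(
  commands=[0,0,0.0002,0,0,0,0,0,0.0004,0,0,0,0,0,0.0006,0,0,0,0,0,0.0008,0,0,0,0,0,0.001,0,0,0,0,0,0.0012,0,0,0,0,0,0.0014,0,0,0,0,0,0.0015,0,0,0,0,0,0.0015,0,0,0,0,0,0.0015,0,0,0],
)

```text
t: 27.3
tcp_pos: [0.5192, -0.0491, 0.1239]
tool_rot: [1.0, 0.002, -0.001, 0.0]
force: [1.6, -2.3, 5.7]
finger_gap: 0.0
gripper_force: 2.7
```

```bash
python3 -c "
from h import *
chk('k10')"
```

```text
t 27.35 tcp [ 0.5192 -0.0491  0.1239] F [ 1.6 -1.3  6.2] gap -0.002
red [237, 225, 35, 21, 299] [255.1, 233.4] rest [256.8 257.7] drop [256.7 248.8]
side [] rest 163.1 drop ~166.3 tq [-0.24 -0.33  0.03] tilt -0.1
```

>>> step_arm(
  commands=[0,0,0.0001,0,0,0,0,0,0.0002,0,0,0,0,0,0.0003,0,0,0,0,0,0.0004,0,0,0,0,0,0.0005,0,0,0,0,0,0.0006,0,0,0,0,0,0.0007,0,0,0,0,0,0.0008,0,0,0,0,0,0.0008,0,0,0,0,0,0.0008,0,0,0],
)

```text
t: 28.4
tcp_pos: [0.5194, -0.0493, 0.1236]
tool_rot: [1.0, 0.002, -0.0, 0.001]
force: [1.5, -1.6, 8.7]
finger_gap: -0.002
gripper_force: 4.6
```

>>> step_arm(
  commands=[0,0,0.0001,0,0,0,0,0,0.0002,0,0,0,0,0,0.0003,0,0,0,0,0,0.0004,0,0,0,0,0,0.0005,0,0,0,0,0,0.0006,0,0,0,0,0,0.0007,0,0,0,0,0,0.0007,0,0,0,0,0,0.0007,0,0,0,0,0,0.0007,0,0,0],
)

```text
t: 29.4
tcp_pos: [0.5195, -0.0494, 0.1235]
tool_rot: [1.0, 0.002, -0.0, 0.001]
force: [0.9, -1.7, 12.7]
finger_gap: 0.0
gripper_force: 6.7
```

>>> step_arm(
  commands=[0,0,-0.001,0,0,0,0,0,-0.003,0,0,0,0,0,-0.01,0,0,0,-0.01,0,-0.025,0,0,0,-0.025,0,-0.045,0,0,0,-0.04,0,-0.065,0,0,0,-0.055,0,-0.085,0,0,0,-0.065,0,-0.1,0,0,0,-0.07,0,-0.1,0,0,0,-0.07,0,-0.1,0,0,0],
)

```text
t: 30.4
tcp_pos: [0.4474, -0.0485, 0.2218]
tool_rot: [1.0, 0.002, -0.003, -0.0]
force: [-0.2, -0.0, -0.2]
finger_gap: -0.003
gripper_force: 0.0
```

```bash
python3 -c "
from h import *
chk('k11'); d=load('k11'); print(proj(d,(.5185,-.0505,.1235-.009)))
a=np.array(d['pixels']); s=np.array(load('k11s')['pixels'])
u,v=proj(d,(.5185,-.0505,.11)).astype(int); print(u,v)
A=cv2.resize(a[v-40:v+40,u-50:u+50],(500,400),interpolation=cv2.INTER_CUBIC)
B=cv2.resize(s[145:205,195:270],(300,240),interpolation=cv2.INTER_CUBIC)
C=np.zeros((400,800,3),np.uint8);C[:,:500]=A;C[:240,500:]=B;cv2.imwrite('pics/fin.png',C)"
```

```text
t 30.45 tcp [ 0.4479 -0.0487  0.2215] F [-0.4 -0.4 -0.3] gap 0.005
red [244, 102, 24, 25, 441] [255.6, 114.3] rest [257.1 114.7] drop [256.9 114.3]
side [[233.2, 167.9]] rest 163.1 drop ~166.3 tq [0.03 0.   0.01] tilt -0.3
[256.85549334 114.13487872]
256 113
```

View pics/fin.png

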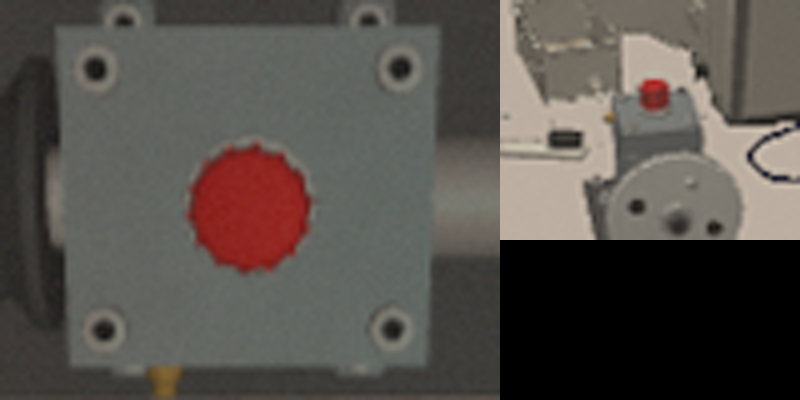

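The final picture shows the knob upright and centred over the bore at (250,207). In the side view the shoulder sits on the bridge. The side-camera drop (4.8 px) and the firm stop at 123.5 mm both match a flush shoulder.

```bash
python3 -c "
from station import manip
print(manip.sign_off())"
```

```text
the job is handed in; nothing more can be done
None
```

The lock pin is pressed home in the spindle with its shoulder flush on the bridge, the gripper is clear, and the job was handed in at about 30 s; no result came back from the judging.

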